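# Lock the gas cartridge and hold the stove's dial at ignition

### The arm

A 6-joint arm with a two-finger parallel gripper is mounted at the origin on a cart in front of the work surface, level with it; the furniture and walls round the work are solid. World frame = base frame: x ahead of the robot, y to its left, z up, the work surface at z = 0. Lengths are in m, angles in rad, forces in N, time in s.
With the tool pointing down it reaches from about 0.275 to 0.975 m from the base axis. Payload 8.4 kg.
Tool frame: the origin (TCP) lies midway between the tips of the shut fingers; the grasp point (between the pads) lies 19 mm behind it; z points along the fingers, y is the line along which they close (so a half turn about z gives the same grasp; the last joint's range is limited). The gripper opens to 92 mm and grips with 3 to 60 N. Pads are 20 mm wide; open, the fingers measure 128 mm over their backs; the gripper's body (75 mm by 189 mm) begins 69 mm behind the grasp point.
Start: joints at [1.331, 0.353, 1.633, -0, 1.155, -0.002], TCP at [0.147, 0.607, 0.176] pointing down, gripper open.
Joint ranges: [-2.63, 2.63], [-0.92, 2.1], [0.06, 2.66], [-1.3, 4.44], [0, 2.69], [-3.02, 3.02]. Speed limits (rad/s): [2.22, 2.22, 2.79, 3.14, 3.14, 3.14].

### API

Orientations are given as a unit quaternion [w, x, y, z].
In Python, from bench import ctrl gives the robot as it stands. The module is installed in compiled form; this text tells all that it offers.
- The arm moves only by the tool play_rows, never from a script. Its argument "deltas" is a list of rows, each a list of 3 entries, a list of its own where there are three numbers: the shift along the tool's x, y, z normalised to -1 to 1, where 1 is 50 cm, then the turn, a rotation vector about the tool's x, y, z normalised to -1 to 1, where 1 is 30 degrees, then the opening in per cent of the stroke, from 0 (shut) to 100 (fully open). In form: [[[tx, ty, tz], [rx, ry, rz], gripper], ...]. A call has 1 to 12 rows; each row is the pose to reach, as a shift and turn from the pose commanded when the call began, along the tool's axes at that moment; what a row does not reach only later rows make up. A row lasts 1/8 s, in which the tool goes at most 62.5 mm and 10.7 degrees, less where a joint would pass 70% of its speed; a pose out of reach is approached as far as the arm can. A call with a number of a shift or a turn outside -1 to 1 is refused whole. A call with a gripper value outside its range is refused whole. The fingers move at their own pace and stop on an object; the grip force is fixed at half the most. Time passes only in rows, so rows that repeat a pose let the fingers close. It gives the time, the measured TCP pose, the force, the opening and the grip force at its end, in the units of the state.
- ctrl.get_obs(): the state, without advancing time (a new reading comes with each control period).
- ctrl.capture(name): name is "side" or "top" or "wrist"; returns the picture (384x512x3 uint8, red, green, blue); there is no depth.
- ctrl.camera_info(name): a dict with "mtx" (3x3 intrinsics, pixels), "R" (3x3) and "t" (3): a world point X has camera coordinates R X + t; the wrist camera has in their place "mount" (4x4, takes a point from camera to tool coordinates, whose origin is the TCP and whose axes are the flange's). Camera axes: x right, y down, z forward; pixel columns grow to the right and rows downward; lengths in m; the calibration is good to about 2 mm. A picture is of the moment at which its call begins: read the wrist's pose just before it. camera_info takes no time and is no camera call.
- ctrl.finish_job(): hands the job in; it is judged then, once.
The state is a dict: "time": time; "joints": joint angles; "dq": joint speeds; "joint_torque": joint torques, N m; "tool_pos": TCP position; "ee_rot": TCP orientation; "wrist_force": force on the tool from outside, world axes, zero at the start; "wrist_torque": the same for the moment, N m; "grip_width": opening from 0.0 (shut) to 1.0 (fully open); "finger_force": force on a finger pad.
Only numpy, scipy, OpenCV 4.12 (cv2) and the standard library are available. Lean on these libraries where they do the work, as an engineer would, in place of code of your own. Each camera call takes 0.05 s, during which the arm holds its last target. There are 200 camera calls.

### The job

Get the portable gas stove on the worktop ready to cook on. First press the cartridge lock lever on its front all the way down to its stop, so that it snaps home and stays down; only then push the grip of the dial beside it down, past the two click positions to the ignition position at the end of its turn, and hold it there against its spring for at least three seconds. Finish while still holding the dial there with the gripper, and do not shift the jar, the shaker and the tin that stand near the stove.

Things in the scene. Friction and masses are not known exactly. Their poses are not given: they have to be found in the camera images.
- stove: Portable gas stove fixed on the worktop, grey shell 220 x 260 mm, front panel 78 mm high. Origin: centre of its underside. x points from front to back, y to its left seen from the front, z up; front panel at x = -110 mm. Burner with pan support (104 mm high) at y = -47 mm, vaulted cartridge cover (89 mm high) at y = +83 mm. On the front: lock lever at y = +92 mm, dial axis at y = -30 mm.
- lock_lever (a joint): Angle of the cartridge lock lever in rad: 0 = up (unlocked), 0.38 = down at its stop (locked). Its hinge runs along the stove's y at x = -45, z = 56 mm in the stove's frame. A spring pushes it up: about 2 N at the tab, up to about 10 N over the catch at 0.08 to 0.2 rad; pressed past about 0.33 rad it snaps to the stop and stays there by itself.
- lever_tab (a point): Where to press the lever: centre of the top face of its black tab (29 mm deep, 30 mm wide, 8 mm thick), which sticks out of a slot in the front panel. 20 mm in front of the panel; moves with the lever, from about 76 mm above the worktop (up) to about 44 mm (locked), almost straight down.
- dial (a joint): Angle of the ignition dial in rad: 0 = off (start), about 0.28 and 0.57 = two click positions where it stays, 0.94 = ignition at the end stop, where it does not stay: released there it springs back. Grows as the grip is pushed down (anticlockwise seen from the front). About 12 N at the end of the grip gets it over each click, about 5 N holds it at the stop.
- dial_bulb (a point): Centre of the bulb (13.6 mm diameter, 22 mm long front to back) at the end of the dial's black grip, 42 mm from its axis, 19.5 mm in front of the panel; moves with the dial. Push down on it from above. At off the grip points up to the stove's left at 48 degrees (bulb 74 mm high), at ignition 6 degrees below level (39 mm high). Bar to the bulb 9 mm thick; skirt 47 mm diameter, 9 mm deep.
- dial_axis (a point): Point on the dial's axis of turning, 19.5 mm in front of the panel, 43 mm above the worktop; fixed in the stove. The axis runs along the stove's x.
- spice_jar: Bystander: spice jar with a pale grey lid, 44 mm in diameter, 109 mm high, near the stove. Origin: centre of its underside.
- salt_shaker: Bystander: white salt shaker, 44 mm in diameter, 90 mm high, near the stove. Origin: centre of its underside.
- tin_can: Bystander: food tin, 57 mm in diameter, 72 mm high, near the stove. Origin: centre of its underside.

How it is judged:
On the way, in this order (a step that is already met when the one before it is completed fails the run):
1. the lock lever is down at its stop, the dial still off (value of joint lock_lever above 0.34 rad and value of joint dial below 0.15 rad), for 0.2 s.
2. the dial is held at ignition for three seconds, the lever locked (value of joint dial above 0.85 rad and value of joint lock_lever above 0.34 rad and contact force between the fingers and dial above 1 N), for 2.8 s.
At the end, for the whole second after the job is handed in: The lock lever stays down by itself at its stop (angle over 0.34 of 0.38 rad, not touched) and the fingers hold the dial at ignition (angle over 0.85 of 0.94 rad, pressed with more than 1 N), after having held it there for three seconds; jar, shaker and tin stand within 20 mm of where they were (all of step 2 and contact force between the arm and lock_lever below 0.5 N and distance of each of spice_jar, salt_shaker, tin_can from where it was at the start of the episode below 0.02 m); the arm keeps its last pose, push and grip.
It fails at once if the dial is turned on before the cartridge is locked (value of joint dial above 0.2 rad and value of joint lock_lever below 0.3 rad).
It fails at once if a bystander is knocked over or shoved (distance of any of spice_jar, salt_shaker, tin_can from where it was at the start of the episode above 0.03 m).
It also fails if it takes over 48 s, if anything falls off the work surface, if the arm or the gripper's body presses on something with over 40 N, if the wrist force passes 120 N, or if a joint passes its speed limit or range.

## Working session

There is one attempt and no reset: what is moved stays moved. The work goes in short steps, Python scripts to look and compute and a tool call to move; the robot and the scene stay as the last step left them, time stands still between calls to the robot, and variables do not carry over. Pictures are saved under pics/ and viewed, at most 10 in all, crops included, and the job is handed in when it is done.

Besides the shell and the picture viewer there is one more tool, called after "Request:" by a JSON object that holds its "api" and its "payload". play_rows: Moves the arm, as the interface text tells. Scaled input: -1 to 1 covers 50 cm each way for a shift and 30 degrees each way for a turn. Its arguments: {"type":"object","properties":{"deltas":{"type":"array"}},"required":["deltas"]}

```bash
mkdir -p pics; python3 - <<'E'
from bench import ctrl
import cv2,numpy as np
o=ctrl.get_obs();print(o['time'],o['tool_pos'],o['ee_rot'],o['grip_width'],o['wrist_force'])
for n in ['side','top']:
    cv2.imwrite(f'pics/{n}0.png',ctrl.capture(n)[:,:,::-1]);i=ctrl.camera_info(n);print(n,np.round(i['mtx'],1).tolist(),np.round(i['R'],4).tolist(),np.round(i['t'],4).tolist())
print(ctrl.camera_info('wrist'))
E
```

```text
0.0 [0.14708307 0.6068762  0.17576528] [-9.00626806e-05  1.18617382e-01  9.92939796e-01 -6.85104038e-04] 1.000485592129344 [0.58045741 0.16136735 1.00266336]
side [[471.1, 0.0, 258.5], [0.0, 471.1, 196.3], [0.0, 0.0, 1.0]] [[-0.9934, -0.1143, 0.013], [-0.0796, 0.6013, -0.7951], [0.0831, -0.7908, -0.6064]] [0.4756, 0.1338, 1.6782]
top [[350.9, 0.0, 254.1], [0.0, 350.9, 187.2], [0.0, 0.0, 1.0]] [[0.0417, -0.9991, 0.003], [-0.9789, -0.0414, -0.2002], [0.2001, 0.0054, -0.9798]] [-0.0579, 0.4531, 1.1211]
{'mtx': array([[327.51935074,   0.        , 257.31729367],
       [  0.        , 327.51935074, 191.2250169 ],
       [  0.        ,   0.        ,   1.        ]]), 'mount': array([[ 9.37467201e-04, -9.69895065e-01, -2.43521424e-01,
         6.70812897e-02],
       [ 9.99999319e-01,  1.07856998e-03, -4.46092745e-04,
        -6.88452017e-04],
       [ 6.95318050e-04, -2.43520840e-01,  9.69895415e-01,
        -2.07825991e-01],
       [ 0.00000000e+00,  0.00000000e+00,  0.00000000e+00,
         1.00000000e+00]])}
```

View pics/side0.png

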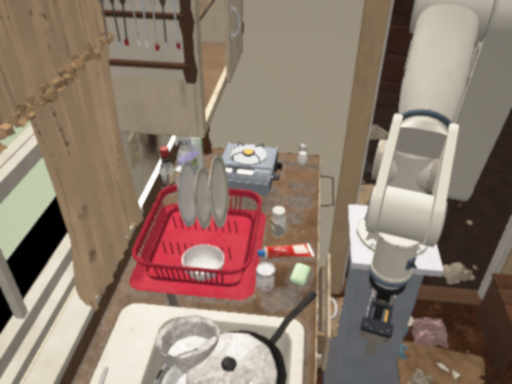

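View pics/top0.png

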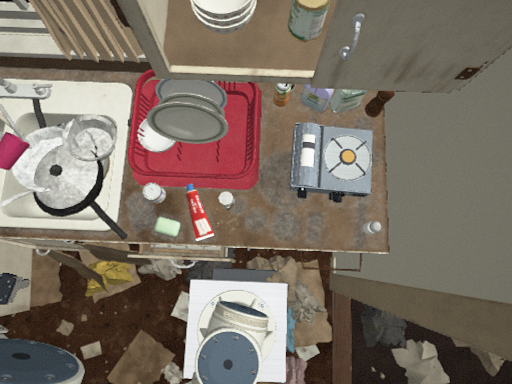

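The top view shows the stove at about (332,158), its front towards the robot, with tab and dial at roughly (301,194) and (337,196). Small bystanders stand at (226,198), (152,192) and (373,228). I'll enlarge this area.

```bash
python3 - <<'E'
import cv2
a=cv2.imread('pics/top0.png')[110:240,215:395];b=cv2.imread('pics/side0.png')[130:240,205:325]
cv2.imwrite('pics/topc.png',cv2.resize(a,None,fx=4.4,fy=4.4,interpolation=cv2.INTER_CUBIC))
E
cat > h.py <<'E'
import numpy as np
from bench import ctrl
from scipy.spatial.transform import Rotation as Ro
def px2w(n,u,v,z):
    i=ctrl.camera_info(n);R=np.array(i['R']);t=np.array(i['t']);d=R.T@np.linalg.solve(i['mtx'],[u,v,1]);c=-R.T@t
    return c+d*(z-c[2])/d[2]
def tool():
    o=ctrl.get_obs();return np.array(o['tool_pos']),Ro.from_quat(np.roll(o['ee_rot'],-1)),o
E

```

```text
(no output)
```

View pics/topc.png

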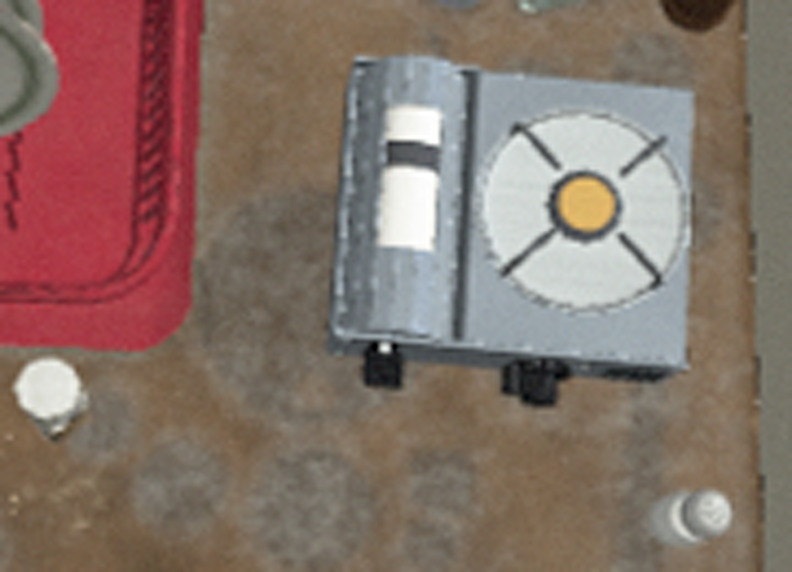

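The crop shows the tab at crop pixel (383,368), the dial at (535,380) with its bulb at about (513,380), the panel's top edge from (460,340) to (688,366), and the shaker at (705,515).

```bash
python3 - <<'E'
from h import *
f=lambda x,y,z:np.round(px2w('top',215+x/4.4,110+y/4.4,z),4)
print('tab',f(383,368,.076),'bulb',f(513,380,.074),'dialaxis-ish',f(538,384,.05))
A,B=f(462,338,.078),f(688,366,.078);print('edge',A,B,np.degrees(np.arctan2(*(A-B)[:2])))
C=f(693,90,.078);print('backright',C, 'right edge',C-B)
print('shaker',f(708,512,.09),'jar',f(48,388,.109))
p,R,o=tool();print(R.as_matrix().round(3))
E
```

```text
tab [ 0.4344 -0.1945  0.076 ] bulb [ 0.4299 -0.2902  0.074 ] dialaxis-ish [ 0.4321 -0.3142  0.05  ]
edge [ 0.4589 -0.252   0.078 ] [ 0.445  -0.4176  0.078 ] 4.798000257101748
backright [ 0.659  -0.4268  0.078 ] right edge [ 0.214  -0.0092  0.    ]
shaker [ 0.3374 -0.4251  0.09  ] jar [0.4036 0.0472 0.109 ]
[[-0.972  0.236 -0.   ]
 [ 0.236  0.972 -0.001]
 [ 0.    -0.001 -1.   ]]
```

Request:
{"api": "play_rows", "payload": {"deltas": [[[-0.46,-0.72,-0.05],[0,0,-0.33],0],[[-0.46,-0.72,-0.05],[0,0,-0.33],0],[[-0.46,-0.72,-0.05],[0,0,-0.33],0],[[-0.46,-0.72,-0.05],[0,0,-0.33],0],[[-0.46,-0.72,-0.05],[0,0,-0.33],0],[[-0.46,-0.72,-0.05],[0,0,-0.33],0],[[-0.46,-0.72,-0.05],[0,0,-0.33],0],[[-0.46,-0.72,-0.05],[0,0,-0.33],0],[[-0.46,-0.72,-0.05],[0,0,-0.33],0]]}}

```text
time: 1.23
tool_pos: [0.286, 0.2036, 0.2015]
ee_rot: [0.0, 0.033, 0.999, 0.0]
wrist_force: [0.4, 0.7, -0.1]
grip_width: 0.044
finger_force: 0.0
```

```bash
python3 - <<'E'
from h import *
p,R,o=tool();print(o['time'],p,R.as_matrix().round(3),o['grip_width'])
print(R.inv().apply(np.array([.415,-.245,.19])-p)/.5)
E
```

```text
1.225 [0.28603205 0.20361502 0.20152384] [[-0.998  0.066  0.   ]
 [ 0.066  0.998  0.001]
 [-0.     0.001 -1.   ]] 0.04440868874331697
[-0.31686254 -0.87816424  0.02257326]
```

Request:
{"api": "play_rows", "payload": {"deltas": [[[-0.32,-0.88,0.02],[0,0,0],0],[[-0.32,-0.88,0.02],[0,0,0],0],[[-0.32,-0.88,0.02],[0,0,0],0],[[-0.32,-0.88,0.02],[0,0,0],0],[[-0.32,-0.88,0.02],[0,0,0],0],[[-0.32,-0.88,0.02],[0,0,0],0],[[-0.32,-0.88,0.02],[0,0,0],0],[[-0.32,-0.88,0.02],[0,0,0],0],[[-0.32,-0.88,0.02],[0,0,0],0],[[-0.32,-0.88,0.02],[0,0,0],0]]}}

```text
time: 2.48
tool_pos: [0.4172, -0.2443, 0.1909]
ee_rot: [-0.001, 0.032, 0.999, 0.001]
wrist_force: [-0.7, 1.0, 0.2]
grip_width: -0.001
finger_force: 0.0
```

```bash
python3 - <<'E'
from h import *
import cv2
p,R,o=tool();print(o['time'],p,R.as_matrix().round(3),o['grip_width'])
im=ctrl.capture('wrist')[:,:,::-1]
cv2.imwrite('pics/w1.png',cv2.resize(im,(768,576),interpolation=cv2.INTER_CUBIC))
E
```

```text
2.475 [ 0.41720811 -0.24430996  0.19091376] [[-0.998  0.063 -0.001]
 [ 0.063  0.998  0.001]
 [ 0.001  0.001 -1.   ]] -0.0008682438369977303
```

View pics/w1.png

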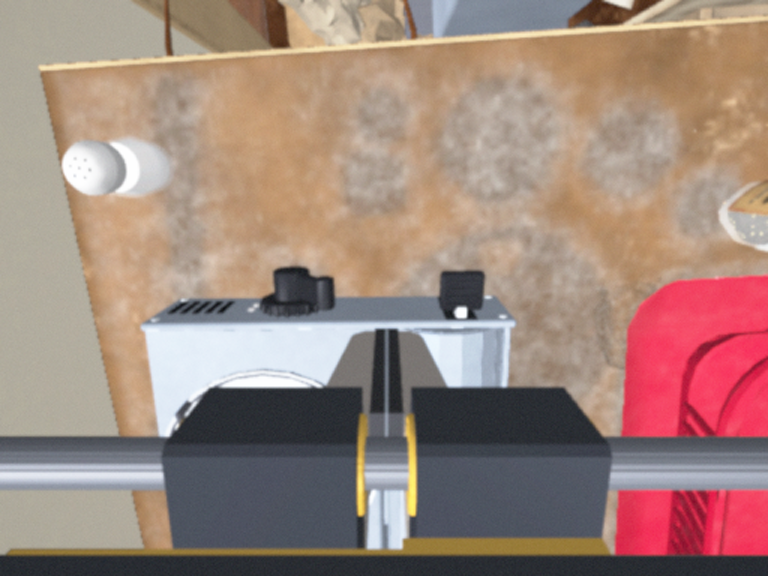

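The wrist view (768x576) shows the panel's top edge from (143,325) to (516,322), the tab's top face spanning x 440–484 and y 275–305, and the bulb at (324,292) with the dial axis at about (292,285).

```bash
cat >> h.py <<'E'
def wpx(p,R,u,v,z):
    i=ctrl.camera_info('wrist');M=i['mount'];d=R.apply(M[:3,:3]@np.linalg.solve(i['mtx'],[u,v,1]));c=p+R.apply(M[:3,3])
    return c+d*(z-c[2])/d[2]
E
python3 - <<'E'
from h import *
p,R,o=tool()
g=lambda x,y,z:wpx(p,R,x/1.5,y/1.5,z)
A=g(143,325,.078);B=g(516,322,.078);print(A,B,np.linalg.norm(A-B))
yv=(B-A)/np.linalg.norm(B-A);xv=np.array([yv[1],-yv[0],0]);m=(A+B)/2
print('yaw',np.degrees(np.arctan2(xv[1],xv[0])))
for n,y,f,z in [('tab',.092,.020,.076),('bulb',-.002,.0195,.074),('push',.010,.022,.15)]:
    t=m+yv*y-xv*f; t[2]=z; print(n,t)
print('tab seen',g(462,290,.076),'front edge',g(462,275,.076),'bulb seen',g(324,292,.078))
t=m+yv*.092-xv*.021;t[2]=.085
print('to tab',R.inv().apply(t-p)/.5)
E
```

```text
[ 0.44685483 -0.41426518  0.078     ] [ 0.46062109 -0.15854845  0.078     ] 0.25608700847925886
yaw -3.0814886331364106
tab [ 0.43871245 -0.19346471  0.076     ]
bulb [ 0.43415864 -0.28735567  0.074     ]
push [ 0.43230733 -0.27523863  0.15      ]
tab seen [ 0.43618073 -0.19466967  0.076     ] front edge [ 0.42574239 -0.19441229  0.076     ] bulb seen [ 0.43124814 -0.28801166  0.078     ]
to tab [-0.03488356  0.10393363  0.2123577 ]
```

Request:
{"api": "play_rows", "payload": {"deltas": [[[-0.033,0.103,0.05],[0,0,0],0],[[-0.033,0.103,0.15],[0,0,0],0],[[-0.033,0.103,0.2],[0,0,0],0],[[-0.033,0.103,0.22],[0,0,0],0],[[-0.033,0.103,0.24],[0,0,0],0],[[-0.033,0.103,0.255],[0,0,0],0],[[-0.033,0.103,0.27],[0,0,0],0],[[-0.033,0.103,0.28],[0,0,0],0],[[-0.033,0.103,0.29],[0,0,0],0],[[-0.033,0.103,0.295],[0,0,0],0],[[-0.033,0.103,0.295],[0,0,0],0]]}}

```text
time: 3.9
tool_pos: [0.4368, -0.1958, 0.0439]
ee_rot: [-0.0, 0.033, 0.999, 0.0]
wrist_force: [0.5, 0.0, 0.6]
grip_width: 0.003
finger_force: 0.0
```

Request:
{"api": "play_rows", "payload": {"deltas": [[[0,0,0.004],[0,0,0],0],[[0,0,0.008],[0,0,0],0],[[0,0,0.008],[0,0,0],0]]}}

```text
time: 4.28
tool_pos: [0.4369, -0.1958, 0.04]
ee_rot: [0.0, 0.033, 0.999, -0.0]
wrist_force: [0.5, -0.5, 0.7]
grip_width: 0.008
finger_force: 0.6
```

Request:
{"api": "play_rows", "payload": {"deltas": [[[0,0,-0.1],[0,0,0],0],[[0,0,-0.2],[0,0,0],0],[[0,0,-0.25],[0,0,0],0],[[0,0,-0.25],[0,0,0],0],[[0,-0.06,-0.25],[0,0,0],0],[[0,-0.06,-0.25],[0,0,0],0]]}}

```text
time: 5.03
tool_pos: [0.4342, -0.2264, 0.1636]
ee_rot: [-0.001, 0.033, 0.999, 0.0]
wrist_force: [0.0, 0.1, -0.6]
grip_width: 0.003
finger_force: 0.0
```

```bash
python3 - <<'E'
from h import *
import cv2
p,R,o=tool();print(o['time'],p)
im=ctrl.capture('wrist')[:,:,::-1]
cv2.imwrite('pics/w2.png',cv2.resize(im,(768,576),interpolation=cv2.INTER_CUBIC))
E
```

```text
5.025 [ 0.43416711 -0.22635527  0.16359485]
```

View pics/w2.png

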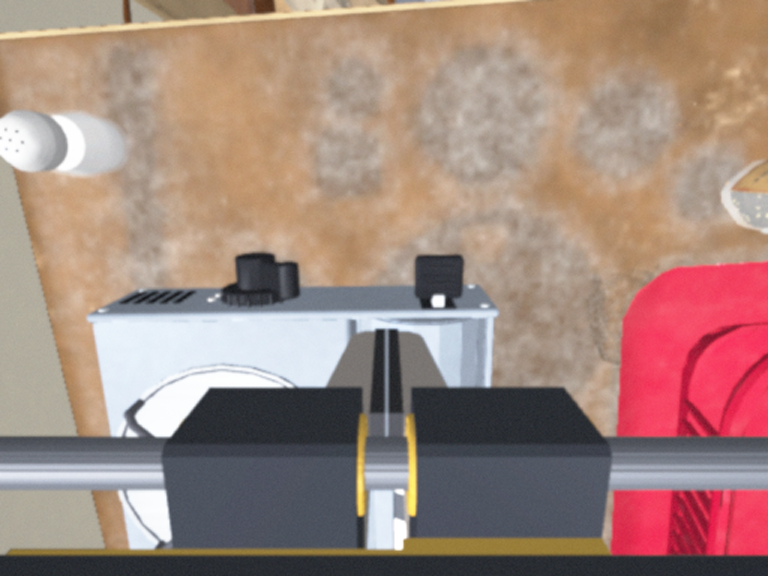

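The tab at (439,275) is about 48 px wide here. I'll test the two heights, up and locked, against both pictures and a projection of the stove model.

```bash
python3 - <<'E'
from h import *
import cv2
i=ctrl.camera_info('wrist');M=i['mount'];K=i['mtx']
yaw=np.radians(-3.08);xv=np.array([np.cos(yaw),np.sin(yaw),0]);yv=np.array([-np.sin(yaw),np.cos(yaw),0])
A=np.array([.44685,-.41427,0]);B=np.array([.46062,-.15855,0]);m=(A+B)/2
def proj(p,R,X):
    c=M[:3,:3].T@(R.inv().apply(X-p)-M[:3,3]);q=K@c;return (q[:2]/q[2]*1.5).round(0)
p2,R2,_=tool()
p1=np.array([ 0.41720811,-0.24430996,0.19091376])
for p in (p1,p2):
  print('panel top',[proj(p,R2,m+yv*s*.13+[0,0,.078]) for s in(-1,1)],'bot',[proj(p,R2,m+yv*s*.13+[0,0,.0]) for s in(-1,1)])
  for z in (.076,.044):
    print(z,[proj(p,R2,m+yv*(.092+a)-xv*f+[0,0,z]).tolist() for a in(-.015,.015) for f in(.0055,.0345)])
  print('tcp',p, 'fing in stove frame',xv@(np.array([.4368,-.1958,0])-m),yv@(np.array([.4368,-.1958,0])-m))
a=cv2.imread('pics/w1.png')[240:345,410:530];b=cv2.imread('pics/w2.png')[225:330,380:500]
cv2.imwrite('pics/cmp.png',cv2.resize(np.hstack([a,b]),None,fx=3.3,fy=3.3))
E
```

```text
panel top [array([140., 326.]), array([519., 322.])] bot [array([185., 296.]), array([495., 293.])]
0.076 [[442.0, 314.0], [442.0, 273.0], [485.0, 314.0], [487.0, 272.0]]
0.044 [[437.0, 301.0], [437.0, 263.0], [477.0, 301.0], [478.0, 263.0]]
tcp [ 0.41720811 -0.24430996  0.19091376] fing in stove frame -0.02177903553826722 0.08956919077463461
panel top [array([ 84., 316.]), array([501., 312.])] bot [array([144., 286.]), array([478., 282.])]
0.076 [[415.0, 303.0], [416.0, 258.0], [463.0, 303.0], [465.0, 257.0]]
0.044 [[413.0, 290.0], [413.0, 249.0], [456.0, 290.0], [457.0, 248.0]]
tcp [ 0.43399692 -0.22555842  0.16355867] fing in stove frame -0.02177903553826722 0.08956919077463461
```

View pics/cmp.png

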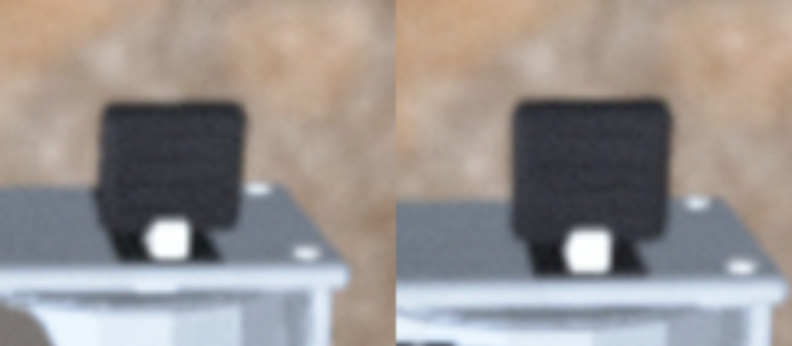

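The tab is still at its up height in both views, so it didn't latch. I'll press again in steps and watch the force.

Request:
{"api": "play_rows", "payload": {"deltas": [[[0,0.06,0.1],[0,0,0],0],[[0,0.06,0.16],[0,0,0],0],[[0,0.06,0.17],[0,0,0],0],[[0,0.06,0.17],[0,0,0],0]]}}

```text
time: 5.58
tool_pos: [0.4369, -0.1956, 0.0801]
ee_rot: [-0.0, 0.032, 0.999, 0.0]
wrist_force: [-0.4, 0.1, 0.0]
grip_width: 0.004
finger_force: 0.0
```

Request:
{"api": "play_rows", "payload": {"deltas": [[[0,0,0.016],[0,0,0],0],[[0,0,0.024],[0,0,0],0],[[0,0,0.024],[0,0,0],0]]}}

```text
time: 5.95
tool_pos: [0.4368, -0.1959, 0.068]
ee_rot: [0.0, 0.033, 0.999, -0.0]
wrist_force: [0.8, -0.6, -0.9]
grip_width: 0.005
finger_force: 0.0
```

Request:
{"api": "play_rows", "payload": {"deltas": [[[0,0,0.01],[0,0,0],0],[[0,0,0.02],[0,0,0],0],[[0,0,0.02],[0,0,0],0]]}}

```text
time: 6.32
tool_pos: [0.4364, -0.1956, 0.0575]
ee_rot: [-0.0, 0.033, 0.999, 0.0]
wrist_force: [0.2, -1.3, 0.2]
grip_width: 0.004
finger_force: 0.0
```

```bash
python3 - <<'E'
from h import *
import cv2
p,R,o=tool();print(o['time'],p,o['wrist_force'],o['wrist_torque'],o['finger_force'])
im=ctrl.capture('wrist')[:,:,::-1]
cv2.imwrite('pics/w3.png',cv2.resize(im,(768,576),interpolation=cv2.INTER_CUBIC))
E
```

```text
6.325 [ 0.43644504 -0.19562899  0.05751029] [ 0.21427968 -1.28288438  0.18941412] [0.04013373 0.02702513 0.02334672] 0.0
```

View pics/w3.png

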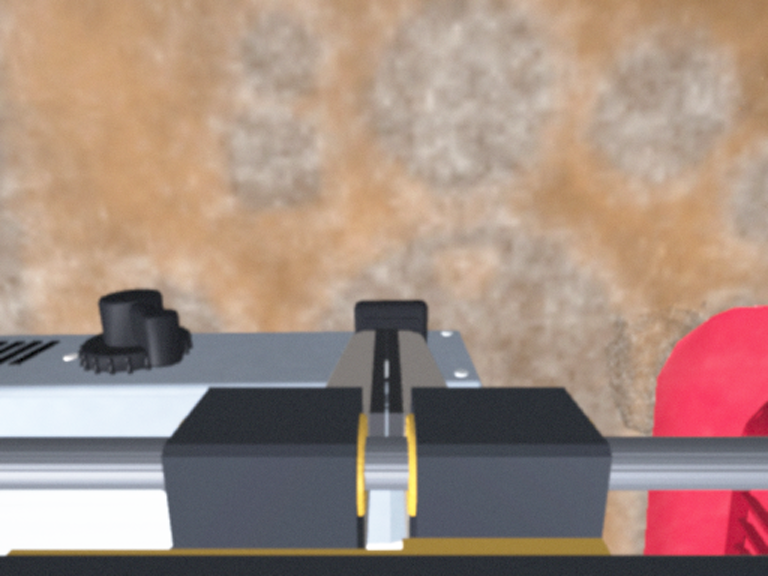

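The picture shows the tab at (356–427, 301–330) just ahead of the fingertips, which end near y=330. I'll project the tab for several lever angles to see which fits.

```bash
python3 - <<'E'
from h import *
i=ctrl.camera_info('wrist');M=i['mount'];K=i['mtx']
yaw=np.radians(-3.08);xv=np.array([np.cos(yaw),np.sin(yaw),0]);yv=np.array([-np.sin(yaw),np.cos(yaw),0])
m=(np.array([.44685,-.41427,0])+np.array([.46062,-.15855,0]))/2
p,R,_=tool()
def proj(X):
    c=M[:3,:3].T@(R.inv().apply(X-p)-M[:3,3]);q=K@c;return (q[:2]/q[2]*1.5).round(0).tolist()
for th in (0,.1,.2,.3,.38):
  for nm,dx,dz in (('topfront',-.0345,.0),('botfront',-.0345,-.008)):
    v=np.array([dx-.110+.045,.020+dz]);c,s=np.cos(th),np.sin(th)
    x=v[0]*c+v[1]*s-.045+.110; z=.056+v[1]*c+v[0]*s
    print(th,nm,[proj(m+xv*x+yv*(.092+a)+[0,0,z]) for a in(-.015,.015)])
for x in(.01,-.01):
  for d in (0,-.02,-.04): 
    c=M[:3,:3].T@(np.array([x,0,d])-M[:3,3]);q=K@c;print('finger',x,d,(q[:2]/q[2]*1.5).round())
E
```

```text
0 topfront [[356.0, 304.0], [431.0, 304.0]]
0 botfront [[358.0, 299.0], [429.0, 298.0]]
0.1 topfront [[358.0, 303.0], [429.0, 303.0]]
0.1 botfront [[359.0, 297.0], [427.0, 296.0]]
0.2 topfront [[359.0, 305.0], [427.0, 304.0]]
0.2 botfront [[360.0, 296.0], [426.0, 296.0]]
0.3 topfront [[361.0, 308.0], [425.0, 307.0]]
0.3 botfront [[361.0, 298.0], [424.0, 298.0]]
0.38 topfront [[362.0, 311.0], [424.0, 311.0]]
0.38 botfront [[362.0, 301.0], [423.0, 300.0]]
finger 0.01 0 [388. 298.]
finger 0.01 -0.02 [388. 311.]
finger 0.01 -0.04 [389. 328.]
finger -0.01 0 [388. 341.]
finger -0.01 -0.02 [388. 358.]
finger -0.01 -0.04 [388. 379.]
```

Request:
{"api": "play_rows", "payload": {"deltas": [[[0,0,0.02],[0,0,0],0],[[0,0,0.036],[0,0,0],0],[[0,0,0.036],[0,0,0],0]]}}

```text
time: 6.75
tool_pos: [0.4364, -0.1956, 0.0392]
ee_rot: [-0.001, 0.033, 0.999, 0.0]
wrist_force: [0.6, 0.3, 0.3]
grip_width: 0.006
finger_force: 0.6
```

Request:
{"api": "play_rows", "payload": {"deltas": [[[0,0,0.004],[0,0,0],0],[[0,0,0.008],[0,0,0],0],[[0,0,0.008],[0,0,0],0]]}}

```text
time: 7.12
tool_pos: [0.4368, -0.1958, 0.036]
ee_rot: [-0.0, 0.032, 0.999, 0.0]
wrist_force: [0.0, 0.7, 1.5]
grip_width: 0.007
finger_force: 0.6
```

Request:
{"api": "play_rows", "payload": {"deltas": [[[0,0,0.004],[0,0,0],0],[[0,0,0.008],[0,0,0],0],[[0,0,0.008],[0,0,0],0]]}}

```text
time: 7.5
tool_pos: [0.4366, -0.1958, 0.0319]
ee_rot: [-0.0, 0.032, 0.999, 0.0]
wrist_force: [-1.5, -0.6, 2.8]
grip_width: 0.005
finger_force: 1.2
```

Contact starts near TCP z 0.040, so the real fingertips end about 36–40 mm behind the stated TCP. I'll continue down and keep an eye on the force.

Request:
{"api": "play_rows", "payload": {"deltas": [[[0,0,0.004],[0,0,0],0],[[0,0,0.008],[0,0,0],0],[[0,0,0.012],[0,0,0],0],[[0,0,0.012],[0,0,0],0]]}}

```text
time: 8.0
tool_pos: [0.4366, -0.1958, 0.0262]
ee_rot: [-0.0, 0.032, 0.999, -0.0]
wrist_force: [-3.5, -0.4, 6.6]
grip_width: 0.005
finger_force: 3.2
```

Request:
{"api": "play_rows", "payload": {"deltas": [[[0,0,0.004],[0,0,0],0],[[0,0,0.008],[0,0,0],0],[[0,0,0.012],[0,0,0],0],[[0,0,0.012],[0,0,0],0]]}}

```text
time: 8.5
tool_pos: [0.4368, -0.1957, 0.0198]
ee_rot: [-0.0, 0.033, 0.999, 0.0]
wrist_force: [-2.4, 0.3, 3.1]
grip_width: 0.007
finger_force: 1.5
```

Request:
{"api": "play_rows", "payload": {"deltas": [[[0,0,0.004],[0,0,0],0],[[0,0,0.008],[0,0,0],0],[[0,0,0.008],[0,0,0],0]]}}

```text
time: 8.88
tool_pos: [0.437, -0.1958, 0.0158]
ee_rot: [0.0, 0.033, 0.999, -0.0]
wrist_force: [-0.4, 0.3, -0.2]
grip_width: 0.005
finger_force: 0.0
```

Request:
{"api": "play_rows", "payload": {"deltas": [[[0,0,0.004],[0,0,0],0],[[0,0,0.008],[0,0,0],0],[[0,0,0.008],[0,0,0],0]]}}

```text
time: 9.25
tool_pos: [0.4367, -0.1957, 0.0118]
ee_rot: [-0.0, 0.033, 0.999, 0.0]
wrist_force: [0.3, 0.6, -0.4]
grip_width: 0.002
finger_force: 0.0
```

Request:
{"api": "play_rows", "payload": {"deltas": [[[0,0,0.004],[0,0,0],0],[[0,0,0.006],[0,0,0],0],[[0,0,0.006],[0,0,0],0]]}}

```text
time: 9.62
tool_pos: [0.4368, -0.1957, 0.0089]
ee_rot: [-0.0, 0.032, 0.999, 0.0]
wrist_force: [0.6, 0.7, 0.5]
grip_width: 0.007
finger_force: 0.0
```

Request:
{"api": "play_rows", "payload": {"deltas": [[[0,0,-0.1],[0,0,0],0],[[0,0,-0.2],[0,0,0],0],[[0,0,-0.31],[0,0,0],0],[[0,-0.06,-0.31],[0,0,0],0],[[0,-0.06,-0.31],[0,0,0],0],[[0,-0.06,-0.31],[0,0,0],0]]}}

```text
time: 10.38
tool_pos: [0.4343, -0.2251, 0.1634]
ee_rot: [-0.001, 0.033, 0.999, 0.0]
wrist_force: [-1.2, 0.3, -0.3]
grip_width: 0.005
finger_force: 0.0
```

```bash
python3 - <<'E'
from h import *
import cv2
p,R,o=tool();print(o['time'],p)
im=ctrl.capture('wrist')[:,:,::-1]
cv2.imwrite('pics/w4.png',cv2.resize(im,(768,576),interpolation=cv2.INTER_CUBIC))
i=ctrl.camera_info('wrist');M=i['mount'];K=i['mtx']
yaw=np.radians(-3.08);xv=np.array([np.cos(yaw),np.sin(yaw),0]);yv=np.array([-np.sin(yaw),np.cos(yaw),0])
m=(np.array([.44685,-.41427,0])+np.array([.46062,-.15855,0]))/2
for z in (.076,.044):
    for a in(-.015,.015):
     c=M[:3,:3].T@(R.inv().apply(m+yv*(.092+a)-xv*.0345+[0,0,z]-p)-M[:3,3]);q=K@c;print(z,(q[:2]/q[2]*1.5).round())
t=m+yv*.012-xv*.023;t[2]=.06;print('to dial at z .06',t,R.inv().apply(t-p)/.5)
p1=np.array([ 0.41720811,-0.24430996,0.19091376]);e=wpx(p1,R,265/1.5,369/1.5,.104)-m;print('pan front in stove x',-.11+xv@e,yv@e)
E
```

```text
10.375 [ 0.43426997 -0.22509191  0.16336602]
0.076 [415. 257.]
0.076 [464. 257.]
0.044 [412. 248.]
0.044 [457. 248.]
to dial at z .06 [ 0.43141299 -0.27319154  0.06      ] [-0.00086738 -0.09654508  0.20664797]
pan front in stove x -0.0883117678098581 -0.03960091325996554
```

View pics/w4.png

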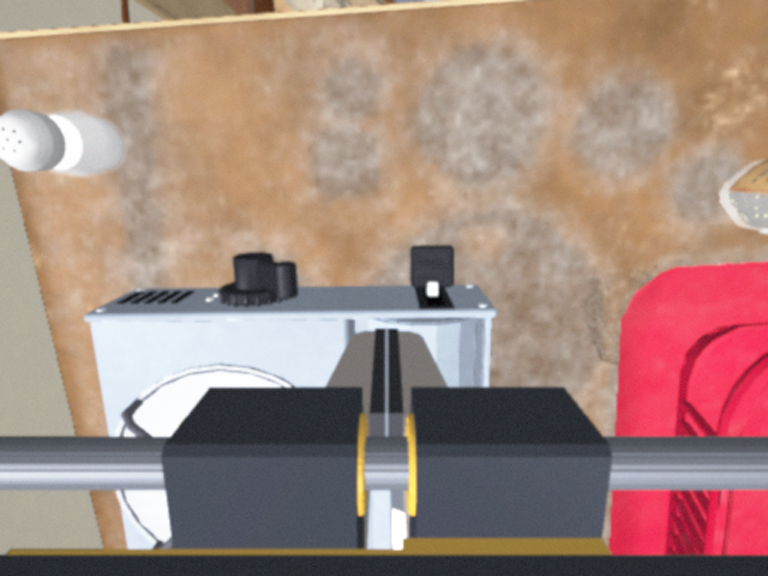

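The lever is down: its tab is now at (411–454, y 246), matching the locked height. Next the dial, with a slight tilt that keeps the gripper body off the pan support.

Request:
{"api": "play_rows", "payload": {"deltas": [[[-0.017,-0.096,0],[0,-0.267,0],0],[[-0.017,-0.096,0.1],[0,-0.267,0],0],[[-0.017,-0.096,0.18],[0,-0.267,0],0],[[-0.017,-0.096,0.22],[0,-0.267,0],0],[[-0.017,-0.096,0.22],[0,-0.267,0],0]]}}

```text
time: 11.05
tool_pos: [0.4388, -0.2725, 0.0521]
ee_rot: [0.068, 0.032, 0.997, -0.001]
wrist_force: [-0.4, -0.3, 0.8]
grip_width: 0.009
finger_force: 0.0
```

```bash
python3 - <<'E'
from h import *
p,R,o=tool();print(o['time'],p,R.as_matrix().round(3))
for z in (.03,.02,.01,.004,0): print(z,R.inv().apply([0,0,z-p[2]])/.5)
E
```

```text
11.05 [ 0.43880434 -0.27254403  0.05205227] [[-0.989  0.065  0.135]
 [ 0.064  0.998 -0.006]
 [-0.136  0.003 -0.991]]
0.03 [ 0.00597729 -0.00011192  0.04369747]
0.02 [ 0.00868779 -0.00016267  0.06351289]
0.01 [ 0.0113983  -0.00021342  0.0833283 ]
0.004 [ 0.01302461 -0.00024387  0.09521755]
0 [ 0.01410881 -0.00026417  0.10314371]
```

Request:
{"api": "play_rows", "payload": {"deltas": [[[0.002,0,0.014],[0,0,0],0],[[0.003,0,0.022],[0,0,0],0],[[0.004,0,0.03],[0,0,0],0],[[0.005,0,0.037],[0,0,0],0],[[0.006,0,0.044],[0,0,0],0],[[0.006,0,0.044],[0,0,0],0]]}}

```text
time: 11.8
tool_pos: [0.4399, -0.2679, 0.0321]
ee_rot: [0.069, 0.034, 0.997, 0.003]
wrist_force: [10.1, 37.6, 15.2]
grip_width: 0.002
finger_force: 18.6
```

Request:
{"api": "play_rows", "payload": {"deltas": [[[0.001,0,0.006],[0,0,0],0],[[0.002,0,0.012],[0,0,0],0],[[0.0025,0,0.018],[0,0,0],0],[[0.0025,0,0.018],[0,0,0],0]]}}

```text
time: 12.3
tool_pos: [0.4389, -0.2632, 0.0227]
ee_rot: [0.067, 0.035, 0.997, 0.006]
wrist_force: [14.8, 62.8, 26.8]
grip_width: 0.002
finger_force: 31.5
```

Request:
{"api": "play_rows", "payload": {"deltas": [[[0.001,0,0.006],[0,0,0],0],[[0.002,0,0.012],[0,0,0],0],[[0.0025,0,0.018],[0,0,0],0],[[0.0025,0,0.018],[0,0,0],0]]}}

```text
time: 12.8
tool_pos: [0.4381, -0.2601, 0.0127]
ee_rot: [0.066, 0.035, 0.997, 0.009]
wrist_force: [24.3, 77.6, 22.8]
grip_width: 0.008
finger_force: 35.2
```

The sideways force shows a finger side is catching the bulb, so the fingertips are narrower than I assumed. I'll back off, shift right and look.

Request:
{"api": "play_rows", "payload": {"deltas": [[[-0.006,0,-0.045],[0,0,0],0],[[-0.0125,0,-0.09],[0,0,0],0],[[-0.02,0,-0.14],[0,0,0],0],[[-0.02,-0.024,-0.14],[0,0,0],0],[[-0.02,-0.024,-0.14],[0,0,0],0],[[-0.02,-0.024,-0.14],[0,0,0],0]]}}

```text
time: 13.55
tool_pos: [0.439, -0.2859, 0.0833]
ee_rot: [0.069, 0.033, 0.997, -0.002]
wrist_force: [0.7, -0.2, -0.5]
grip_width: 0.001
finger_force: 0.0
```

```bash
python3 - <<'E'
from h import *
import cv2
p,R,o=tool();print(o['time'],p)
im=ctrl.capture('wrist')[:,:,::-1]
cv2.imwrite('pics/w5.png',cv2.resize(im[150:290,120:310],None,fx=4,fy=4,interpolation=cv2.INTER_CUBIC))
i=ctrl.camera_info('wrist');M=i['mount'];K=i['mtx']
yaw=np.radians(-3.08);xv=np.array([np.cos(yaw),np.sin(yaw),0]);yv=np.array([-np.sin(yaw),np.cos(yaw),0])
m=(np.array([.44685,-.41427,0])+np.array([.46062,-.15855,0]))/2
for d in (48,32,15.3,-6):
    a=np.radians(d);c=M[:3,:3].T@(R.inv().apply(m+yv*(-.03+.042*np.cos(a))-xv*.0305+[0,0,.043+.042*np.sin(a)]-p)-M[:3,3]);q=K@c;print(d,((q[:2]/q[2]-[120,150])*4).round())
e=p-R.apply([0,0,.038])-m;print('tip in stove: front',xv@e,'y',yv@e,'z',e[2])
E
```

```text
13.55 [ 0.43901471 -0.28590355  0.08327858]
48 [544. 145.]
32 [587. 126.]
15.3 [612. 105.]
-6 [615.  78.]
tip in stove: front -0.019967641028714653 y -0.0002603004812699164 z 0.12091535595416258
```

View pics/w5.png

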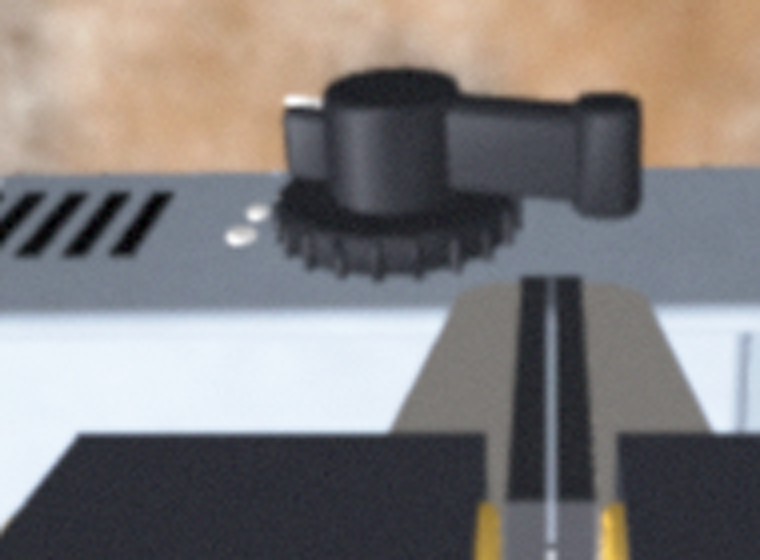

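The dial stands at the second click (bulb end at crop (610,97), grip angle about 15°), with the lever already locked, which is fine. I'll move above the bulb and push to the end.

Request:
{"api": "play_rows", "payload": {"deltas": [[[0,0.023,0],[0,0,0],0],[[0.005,0.023,0.04],[0,0,0],0],[[0.012,0.023,0.09],[0,0,0],0],[[0.015,0.023,0.11],[0,0,0],0],[[0.016,0.023,0.12],[0,0,0],0],[[0.0175,0.023,0.13],[0,0,0],0],[[0.0175,0.023,0.13],[0,0,0],0]]}}

```text
time: 14.48
tool_pos: [0.4404, -0.2736, 0.0193]
ee_rot: [0.069, 0.032, 0.997, -0.001]
wrist_force: [-4.9, 5.8, 12.9]
grip_width: 0.004
finger_force: 6.4
```

Request:
{"api": "play_rows", "payload": {"deltas": [[[0.0008,0,0.006],[0,0,0],0],[[0.0015,0,0.012],[0,0,0],0],[[0.002,0,0.016],[0,0,0],0],[[0.002,0,0.016],[0,0,0],0]]}}

```text
time: 14.98
tool_pos: [0.4412, -0.2741, 0.0114]
ee_rot: [0.07, 0.033, 0.997, -0.002]
wrist_force: [-1.7, 4.0, 4.1]
grip_width: 0.005
finger_force: 2.3
```

Request:
{"api": "play_rows", "payload": {"deltas": [[[0.0005,0,0.004],[0,0,0],0],[[0.001,0,0.008],[0,0,0],0],[[0.001,0,0.008],[0,0,0],0]]}}

```text
time: 15.35
tool_pos: [0.4414, -0.274, 0.008]
ee_rot: [0.07, 0.033, 0.997, -0.002]
wrist_force: [-4.6, 7.1, 16.4]
grip_width: 0.005
finger_force: 8.5
```

Request:
{"api": "play_rows", "payload": {"deltas": [[[0.0005,0,0.004],[0,0,0],0],[[0.001,0,0.006],[0,0,0],0],[[0.001,0,0.006],[0,0,0],0]]}}

```text
time: 15.72
tool_pos: [0.4417, -0.2741, 0.0069]
ee_rot: [0.071, 0.033, 0.997, -0.002]
wrist_force: [-12.4, 12.5, 48.1]
grip_width: 0.005
finger_force: 24.8
```

That is the hard stop. I'll ease off slightly, hold over 3 s and verify.

Request:
{"api": "play_rows", "payload": {"deltas": [[[0,0,-0.003],[0,0,0],0],[[0,0,-0.003],[0,0,0],0],[[0,0,-0.003],[0,0,0],0],[[0,0,-0.003],[0,0,0],0],[[0,0,-0.003],[0,0,0],0],[[0,0,-0.003],[0,0,0],0],[[0,0,-0.003],[0,0,0],0],[[0,0,-0.003],[0,0,0],0],[[0,0,-0.003],[0,0,0],0],[[0,0,-0.003],[0,0,0],0],[[0,0,-0.003],[0,0,0],0],[[0,0,-0.003],[0,0,0],0]]}}

```text
time: 17.23
tool_pos: [0.4415, -0.2741, 0.0075]
ee_rot: [0.071, 0.033, 0.997, -0.002]
wrist_force: [-7.1, 9.9, 31.3]
grip_width: 0.005
finger_force: 16.0
```

```bash
python3 - <<'E'
from h import *
import cv2
p,R,o=tool();print(o['time'],p,o['wrist_force'])
im=ctrl.capture('wrist')[:,:,::-1]
cv2.imwrite('pics/w6.png',cv2.resize(im[150:290,100:360],None,fx=3,fy=3,interpolation=cv2.INTER_CUBIC))
i=ctrl.camera_info('wrist');M=i['mount'];K=i['mtx']
yaw=np.radians(-3.08);xv=np.array([np.cos(yaw),np.sin(yaw),0]);yv=np.array([-np.sin(yaw),np.cos(yaw),0])
m=(np.array([.44685,-.41427,0])+np.array([.46062,-.15855,0]))/2
def P(X):
    c=M[:3,:3].T@(R.inv().apply(X-p)-M[:3,3]);q=K@c;return ((q[:2]/q[2]-[100,150])*3).round()
for d in (15,5,-6):
    a=np.radians(d);print(d,P(m+yv*(-.03+.042*np.cos(a))-xv*.0305+[0,0,.043+.042*np.sin(a)]))
for z in (.044,.076):print('tab front',z,[P(m+yv*(.092+s)-xv*.0345+[0,0,z]) for s in(-.015,.015)])
E
```

```text
17.225 [ 0.44150126 -0.2740761   0.00747429] [-7.09994247  9.86910018 31.33273094]
15 [470. 217.]
5 [477. 198.]
-6 [476. 178.]
tab front 0.044 [array([841., 167.]), array([1010.,  166.])]
tab front 0.076 [array([916., 258.]), array([1119.,  256.])]
```

View pics/w6.png

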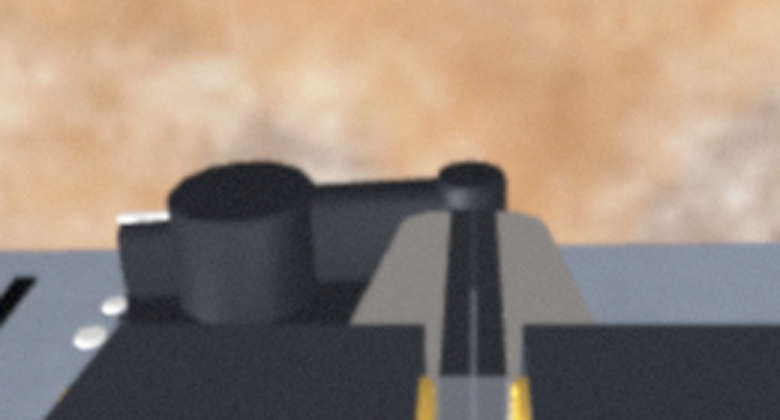

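The bulb end is at (470,180), matching the ignition position (476,178). I'll hold longer.

Request:
{"api": "play_rows", "payload": {"deltas": [[[0,0,0],[0,0,0],0],[[0,0,0],[0,0,0],0],[[0,0,0],[0,0,0],0],[[0,0,0],[0,0,0],0],[[0,0,0],[0,0,0],0],[[0,0,0],[0,0,0],0],[[0,0,0],[0,0,0],0],[[0,0,0],[0,0,0],0],[[0,0,0],[0,0,0],0],[[0,0,0],[0,0,0],0],[[0,0,0],[0,0,0],0],[[0,0,0],[0,0,0],0]]}}

```text
time: 18.77
tool_pos: [0.4415, -0.2741, 0.0075]
ee_rot: [0.071, 0.033, 0.997, -0.002]
wrist_force: [-6.9, 10.3, 31.5]
grip_width: 0.007
finger_force: 16.0
```

Request:
{"api": "play_rows", "payload": {"deltas": [[[0,0,0],[0,0,0],0],[[0,0,0],[0,0,0],0],[[0,0,0],[0,0,0],0],[[0,0,0],[0,0,0],0],[[0,0,0],[0,0,0],0],[[0,0,0],[0,0,0],0],[[0,0,0],[0,0,0],0],[[0,0,0],[0,0,0],0],[[0,0,0],[0,0,0],0],[[0,0,0],[0,0,0],0],[[0,0,0],[0,0,0],0],[[0,0,0],[0,0,0],0]]}}

```text
time: 20.27
tool_pos: [0.4415, -0.2741, 0.0075]
ee_rot: [0.071, 0.033, 0.997, -0.002]
wrist_force: [-6.4, 10.0, 31.0]
grip_width: 0.011
finger_force: 16.0
```

```bash
python3 -c "
from bench import ctrl
o=ctrl.get_obs();print(o['time'],o['wrist_force'],o['finger_force']);print(ctrl.finish_job())"
```

```text
20.275 [-6.44705814 10.04859963 31.04395168] 16.047832586846198
the job is handed in; nothing more can be done
None
```

I locked the lever, then held the dial at ignition for over 4 s and was still pressing it (16 N on a finger pad) when I handed the job in at 20.3 s; the hand-in returned no verdict. My first push at the dial caught the bulb sideways, with up to about 85 N at the wrist. I saw no arm contact with the jar, shaker or tin, but I did not re-measure where they stand.

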